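# Set the nib grinder's speed dial for the wheel that is fitted

### The arm

A 6-joint arm with a two-finger parallel gripper is mounted at the origin on the work surface. World frame = base frame: x ahead of the robot, y to its left, z up, the work surface at z = 0. Lengths are in mm, angles in rad, forces in N, time in s.
With the tool pointing down it reaches from about 350 to 975 mm from the base axis. Payload 7.1 kg.
Tool frame: the origin (TCP) lies midway between the tips of the shut fingers; the grasp point (between the pads) lies 19 mm behind it; z points along the fingers, y is the line along which they close (so a half turn about z gives the same grasp; the last joint's range is limited). The gripper opens to 88 mm and grips with 3 to 60 N. Pads are 20 mm wide; open, the fingers measure 115 mm over their backs; the gripper's body (75 mm by 178 mm) begins 61 mm behind the grasp point.
Start: joints at [-1.127, 0.423, 1.63, -0, 1.089, -0.019], TCP at [279.049, -559.229, 222.675] pointing down, gripper open.
Joint ranges: [-3, 3], [-0.9, 2.11], [0.09, 2.58], [-1.31, 4.45], [0.11, 2.69], [-2.54, 2.54]. Speed limits (rad/s): [2.39, 2.39, 3.01, 3.14, 3.14, 3.14].

### API

Orientations are given as a rotation vector (axis times angle).
In Python, from workcell import get_obs, get_image, camera_params, close_job gives the robot as it stands.
- The arm moves only by the shell command python3 -m creep 'ROWS' [OPENING]. ROWS is a JSON object of lists of equal length, an entry for each row: "delta_pos": the shift along the tool's x, y, z in m, a list of three; "twist": the turn, a rotation vector about the tool's x, y, z in degrees, a list of three. A call has 1 to 20 rows; each row shifts and turns the commanded pose from where the row before left it, along the tool's axes as they then stand; what a row does not reach is not made up. A row lasts 1/12 s, in which the tool goes at most 41.7 mm and 7.16 degrees, less where a joint would pass 70% of its speed; a pose out of reach is approached as far as the arm can. A call with a gripper value outside its range is refused whole. OPENING is the opening, from 0 (shut) to 1 (fully open), set as the call begins (- or left out, the last holds). The fingers move at their own pace and stop on an object; the grip force is fixed at half the most. Time passes only in rows, so rows that do not move let the fingers close. It gives the time, the measured TCP pose, the force, the opening and the grip force at its end, in the units of the state.
- get_obs(): the state, without advancing time (a new reading comes with each control period).
- get_image(name): name is "side" or "top"; returns (picture, depth): 384x512x3 uint8, red, green, blue; 384x512 float32, mm along the optical axis (not along the pixel's ray), 0 where there is no reading.
- camera_params(name): a dict with "camera_matrix" (3x3 intrinsics, pixels), "k1" (the pictures are not rectified: a ray, as slopes to the right and down, at radius r is drawn at 1 + k1 r^2 times it, then the intrinsics apply), "extrinsics" (4x4, takes a point from camera to world coordinates). Camera axes: x right, y down, z forward; pixel columns grow to the right and rows downward; lengths in mm; the calibration is good to about 2 mm. A picture is of the moment at which its call begins. camera_params takes no time and is no camera call.
- close_job(): hands the job in; it is judged then, once.
The state is a dict: "t": time; "qpos": joint angles; "qvel": joint speeds; "joint_torque": joint torques, N m; "ee_pos": TCP position; "orientation": TCP orientation; "ft_force": force on the tool from outside, world axes, zero at the start; "moment": the same for the moment, N m; "width": finger opening in mm; "grasp_force": force on a finger pad.
Only numpy, scipy, OpenCV 4.12 (cv2) and the standard library are available. Lean on these libraries where they do the work, as an engineer would, in place of code of your own. Each camera call takes 0.05 s, during which the arm holds its last target. There are 200 camera calls.

### The job

Set the nib grinder's speed for the wheel that is fitted on its driven spindle (the other wheel is only the spare, hanging on the slim post at the machine's other end): turn the big pointer knob on the sloping control box until its pointer stands squarely on the large-disc mark for the large wheel, or on the small-disc mark for the small one. The knob is stiff and the box light and loose, so bear down a little on the knob as you turn, to keep the box in its place. Let go when it is set, and leave everything else on the bench where it is.

Things in the scene. Friction and masses are not known exactly. Their poses are not given: they have to be found in the camera images.
- speed_dial (a joint): Knob angle, rad: 0 at the end stop with the pointer at the panel's lower left, growing clockwise as one faces the panel, 2.356 straight up the panel, 4.712 at the other stop, lower right. The large-disc mark is at 0.471, the small-disc mark at 4.241. It starts at 2.1 to 2.6: one grasp is not enough. Stiff (0.5 N m): grip firmly, 60 N; no play, no detents; stays as left.
- dial_grip (a point): Grip point on the axis of the black knob, 35 mm off the panel. z: knob axis, out of the panel, 35 deg off vertical towards the box's front; x: along the bar to the pointer. Skirt 68 mm across, 12 mm high; on it a bar 16 mm wide, 30 mm high, parallel from 28 mm behind the axis to 26 ahead, then a point to 36 ahead; white line on the pointer half. Bar top 7 mm above this point, skirt 23 mm below.
- mark_large (a point): Centre of the large-disc mark on the panel, 24 mm across, 69 mm from the knob axis at the panel's lower left, beyond a long bold tick; for the large wheel.
- mark_small (a point): Centre of the small-disc mark on the panel, 11 mm across, 69 mm from the knob axis at the panel's lower right, beyond a long bold tick; for the small wheel.
- control_box: Light plastic box, loose on rubber feet, about 0.5 kg: 200 mm wide (y), 170 deep (x), 45 high at the front (-x), 150 at the back; face plate sloping 35 deg to the front. Origin under its centre; knob axis meets the plate at (-10, 0, 97.5) mm. The stiff knob can drag the box round with it; pressing about 10 N into the knob while turning keeps it still. Switch, lamp, fuse at the edges: under 8 mm.
- grinder: Nib grinder, fixed: aluminium base plate 190 x 385 mm, two tapered uprights 217 mm high joined by a top bar, rubber drum between them, motor behind, grey belt guard. Origin at the base's underside, midway front to back; the plate runs from -152 to +232 mm along its y (robot's left); x points to its back.
- spindle_seat (a point): Where a wheel is fitted on the driven spindle: on the spindle's axis where it sticks out of the upright on the grinder's -y side (the robot's right), 125 mm above the bench, in front of it the small steel work rest.
- spare_seat (a point): Where the spare wheel hangs: on the peg of the slim dark post at the grinder's +y end, 125 mm above the bench, 295 mm from the driven place.
- wheel_large: Black rubber wheel 110 mm across, 28 mm thick, with a steel hub; origin at its centre, axle along its y. It hangs either on the driven spindle or on the spare post, fixed.
- wheel_small: Black rubber wheel 62 mm across, 28 mm thick, with a steel hub; origin at its centre, axle along its y. It hangs in the place that the large wheel leaves free, fixed.
- ink_bottle: Bystander: glass ink jar 54 mm across, 75 mm high, standing beside the control box on its -y side. Origin under its centre.
- polish_jar: Bystander: jar of polish 66 mm across, 55 mm high, before the grinder. Origin under its centre.
- screwdriver: Bystander: screwdriver 160 mm long, 26 mm thick, lying before the control box. Origin under its middle, x along it.
- brush: Bystander: brush 180 mm long, lying at the robot's right. Origin under its middle, x along it.
- pliers: Bystander: small yellow-handled pliers 150 mm long, 10 mm thick, lying flat behind the control box. Origin near their middle, x towards the jaws.
- timer: Bystander: red kitchen timer standing up, 26 x 78 mm, 62 mm high, before the grinder. Origin under its centre.
- loupe: Bystander: aluminium eye loupe 48 mm across, 42 mm high, standing beside the control box on its -y side, towards the back. Origin under its centre.

How it is judged:
By the outcome, as a careful person would: the job done as asked, in the order asked, and still so for the second after the job is handed in, with the robot touching nothing.
It also fails if it takes over 51 s, if anything falls off the work surface, if the arm or the gripper's body presses on something with over 40 N, if the wrist force passes 120 N, or if a joint passes its speed limit or range.

## Working session

There is one attempt and no reset: what is moved stays moved. The work goes in short steps, Python scripts to look and compute and a shell command to move; the robot and the scene stay as the last step left them, time stands still between calls to the robot, and variables do not carry over. Pictures are saved under pics/ and viewed, at most 10 in all, crops included, and the job is handed in when it is done.

```bash
mkdir -p pics; ls; python3 - <<'E'
from workcell import *
import cv2,numpy as np
for n in("side","top"):
    p,d=get_image(n); np.savez(f"{n}0.npz",p=p,d=d); cv2.imwrite(f"pics/{n}0.png",cv2.resize(p[:,:,::-1],(800,600)))
    c=camera_params(n);print(n,{k:np.round(v,3).tolist() for k,v in c.items()})
o=get_obs();print(o)
E
```

```text
pics
side {'camera_matrix': [[406.163, 0.0, 250.581], [0.0, 406.163, 189.403], [0.0, 0.0, 1.0]], 'k1': -0.148, 'extrinsics': [[-0.763, -0.492, 0.42, -31.318], [-0.647, 0.594, -0.479, 651.449], [-0.014, -0.637, -0.771, 1160.859], [0.0, 0.0, 0.0, 1.0]]}
top {'camera_matrix': [[419.825, 0.0, 259.253], [0.0, 419.825, 197.568], [0.0, 0.0, 1.0]], 'k1': 0.0, 'extrinsics': [[-0.006, -0.995, 0.104, 407.465], [-1.0, 0.006, 0.007, -23.536], [-0.008, -0.104, -0.995, 1404.674], [0.0, 0.0, 0.0, 1.0]]}
{'t': 0.1, 'qpos': array([-1.12697480e+00,  4.23744244e-01,  1.63061731e+00, -3.47372148e-06,
        1.08861742e+00, -1.89800961e-02]), 'qvel': array([ 0.00058021, -0.00216773, -0.00282422, -0.00024402, -0.00174   ,
        0.00013928]), 'joint_torque': array([ 9.44642998e-04, -5.45610809e+01, -2.74324393e+01,  6.44757994e-02,
        1.87714101e-02, -5.40110761e-05]), 'ee_pos': array([ 278.84870474, -558.77380395,  221.99057211]), 'orientation': array([-3.05653789e+00, -7.20188504e-01,  4.63625839e-04]), 'ft_force': array([-0.241449  , -0.46603812,  0.19557017]), 'moment': array([ 0.01591185, -0.02305012,  0.052054  ]), 'grasp_force': 0.0, 'width': 87.53440656531217}
```

View pics/side0.png

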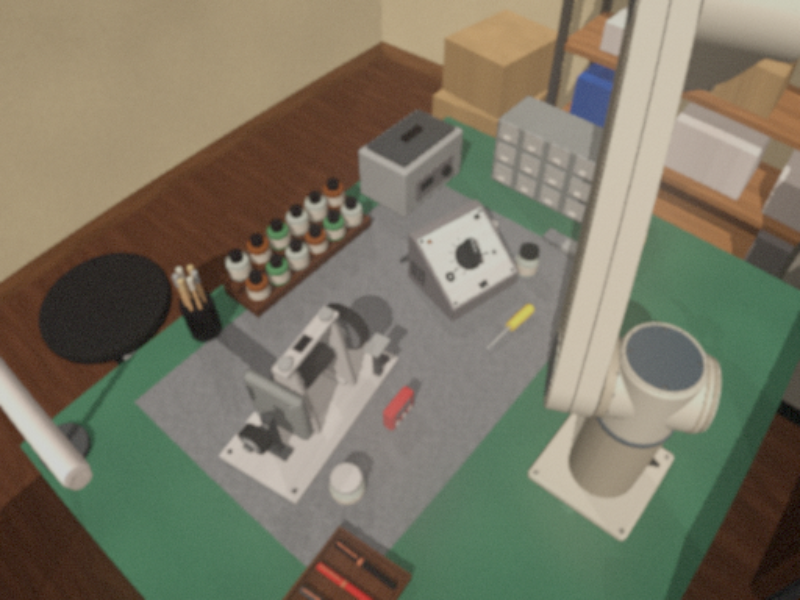

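View pics/top0.png

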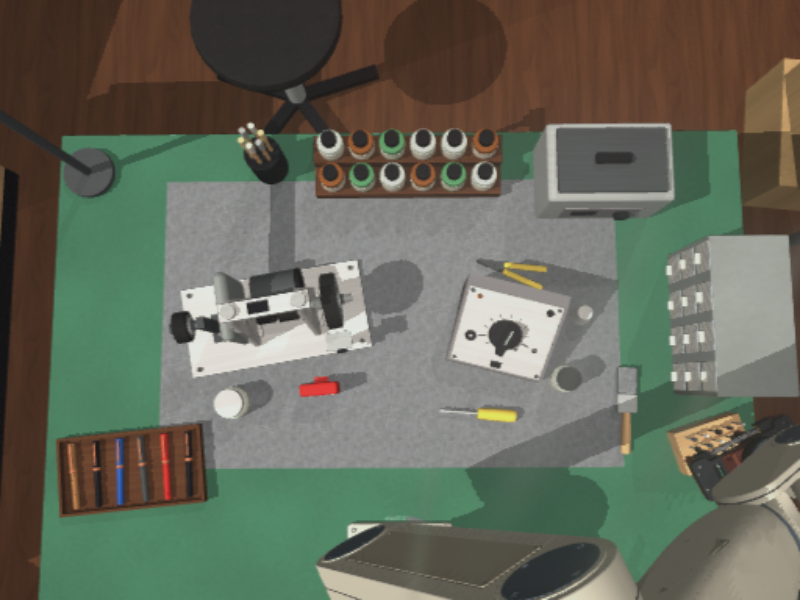

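Both views show the large wheel at the driven end: top view about (330,300), beside the work rest, with the small wheel on the post at about (182,327). The target is therefore the large-disc mark at 0.471, and the knob sits at about (507,337) in the top view. Next I'll measure the panel and knob.

```bash
cat > h.py <<'E'
from workcell import *
import cv2,numpy as np
from scipy.spatial.transform import Rotation as R
def cloud(n,d):
    c=camera_params(n);K=c["camera_matrix"];K=np.array(K);E=np.array(c["extrinsics"])
    v,u=np.mgrid[:384,:512].astype(float)
    D=np.array([c["k1"],0,0,0,0.])
    s=cv2.undistortPoints(np.stack([u.ravel(),v.ravel()],1)[:,None],K,D)[:,0]
    P=np.c_[s,np.ones(len(s))]*d.reshape(-1,1)
    return (P@E[:3,:3].T+E[:3,3]).reshape(384,512,3)
def project(n,P):
    c=camera_params(n);E=np.linalg.inv(np.array(c["extrinsics"]))
    return cv2.projectPoints(np.atleast_2d(P).astype(float),cv2.Rodrigues(E[:3,:3])[0],E[:3,3],np.array(c["camera_matrix"]),np.array([c["k1"],0,0,0,0.]))[0][:,0]
def rectify(n,p,o,ex,ey,half=95,px=6):
    """picture of the panel plane: ex right, ey up, px per mm/..."""
    S=int(half*px); g=(np.arange(S)+.5)/S*2*half-half
    X,Y=np.meshgrid(g,-g); Q=o+X[...,None]*ex+Y[...,None]*ey
    m=project(n,Q.reshape(-1,3)).reshape(S,S,2).astype(np.float32)
    return cv2.remap(p,m[...,0],m[...,1],cv2.INTER_CUBIC)
E
cat > meas.py <<'E'
from h import *
for n,box in(("top",(285,368,172,245)),("side",(255,335,130,205))):
    z=np.load(n+"0.npz");p,d=z["p"],z["d"];C=cloud(n,d)
    a,b,c,e=box;m=np.zeros(d.shape,bool);m[c:e,a:b]=True
    m&=(d>0)&(C[...,2]>48)&(C[...,2]<160)
    P=C[m]; col=p[m].astype(int)
    w=col.min(1)>140
    A=P[w]
    for _ in range(6):
        o=A.mean(0);nn=np.linalg.svd(A-o,full_matrices=False)[2][2];nn*=np.sign(nn[2])
        A=P[w&(abs((P-o)@nn)<3)]
    h=(P-o)@nn
    # axes: ey up panel, ex right facing it
    ey=np.array([0,0,1.])-nn*nn[2];ey/=np.linalg.norm(ey);ex=np.cross(ey,nn)
    k=(h>6)&(h<50)&(col.max(1)<150)
    uv=np.c_[(A-o)@ex,(A-o)@ey]; r=cv2.minAreaRect(uv.astype(np.float32))
    uk=np.c_[(P[k]-o)@ex,(P[k]-o)@ey]
    # skirt+bar: filter near median
    md=np.median(uk,0);uk_=uk[np.linalg.norm(uk-md,axis=1)<40]
    print(n,"tilt",np.degrees(np.arccos(nn[2])),"yaw",np.degrees(np.arctan2(-nn[1],-nn[0])),"n",nn,"o",o,"rect",r,"knob",len(uk_),md,uk_.mean(0),cv2.minEnclosingCircle(uk_.astype(np.float32)))
    print(" knob world",o+md[0]*ex+md[1]*ey, "rect centre",o+r[0][0]*ex+r[0][1]*ey)
    k2=h>35;
    if n=="top":np.savez("panel.npz",o=o,ex=ex,ey=ey,n=nn)
    im=rectify(n,p,o,ex,ey,115,5); cv2.imwrite(f"pics/rect_{n}.png",im[:,:,::-1])
E
python3 meas.py
```

```text
top tilt 34.85869110202351 yaw -14.14834535189427 n [-0.55421695  0.13970693  0.82056417] o [ 497.82027679 -214.8003858   100.87946068] rect ((10.405517578125, -5.2034149169921875), (220.18617248535156, 177.48509216308594), 1.267560601234436) knob 312 [-1.07144461 -4.66686875] [-3.55590943  0.50235548] ((-2.1210434436798096, -2.9133782386779785), 34.0213508605957)
 knob world [ 494.36887083 -212.82539348   98.21209125] rect centre [ 491.13660377 -223.84659799   97.90542592]
side tilt 34.632806845401475 yaw -14.421957144985377 n [-0.55040611  0.14154513  0.82281109] o [ 495.02874146 -210.36879539   98.61565407] rect ((4.121086120605469, -0.32939910888671875), (178.5772247314453, 198.7285614013672), 89.58065795898438) knob 233 [-4.55788591 -0.6381814 ] [-5.35272298 -0.21971068] ((-0.08850480616092682, -1.3942919969558716), 34.09428787231445)
 knob world [ 495.65537775 -205.82375592   98.25296603] rect centre [ 493.73984703 -214.29251314   98.42845162]
```

```bash
python3 - <<'E'
from h import *
a=[cv2.imread(f"pics/rect_{n}.png") for n in("top","side")]
cv2.imwrite("pics/rect.png",cv2.resize(np.hstack(a),(800,400)))
z=np.load("panel.npz");o,ex,ey=z["o"],z["ex"],z["ey"];print("ex",ex,"ey",ey,"n",z["n"])
print("top",o-2.12*ex-2.91*ey,"side",np.array([495.03,-210.37,98.62])-.09*ex-1.39*ey)
E
```

```text
ex [-0.24443329 -0.96966611  0.        ] ey [ 0.79567326 -0.2005732   0.57155441] n [-0.55421695  0.13970693  0.82056417]
top [ 496.02306616 -212.16102564   99.21623734] side [ 493.94601316 -210.0039333    97.82553936]
```

View pics/rect.png

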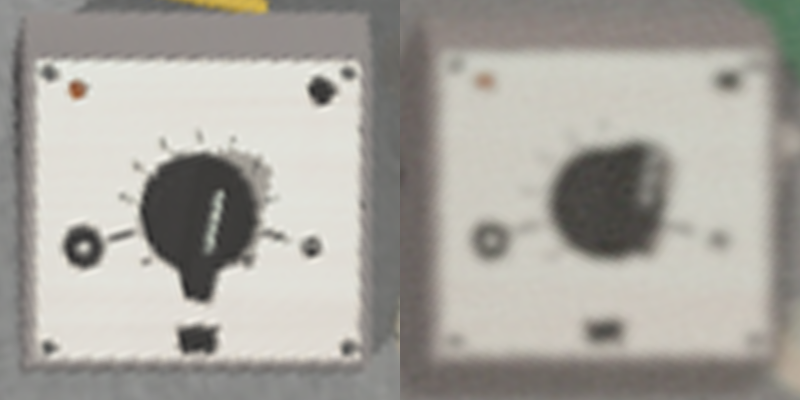

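The rectified pictures show the marks at (83,246) for large and (311,246) for small. The pointer line is about 11° right of straight up, so the knob is at about 2.55. The knob axis meets the panel at about (493.9,-212.2,98.0), and both cameras agree. I need about 119° anticlockwise.

```bash
cat > goal.py <<'E'
import sys
from h import *
# args: height of TCP off panel, pointer angle deg right of up (tool x), c offset
h,ang=float(sys.argv[1]),np.radians(float(sys.argv[2]))
c=np.array([493.9,-212.2,98.0]);t=np.radians(35);y=np.radians(-14.3)
n=np.array([-np.sin(t)*np.cos(y),-np.sin(t)*np.sin(y),np.cos(t)])
ey=np.array([np.cos(t)*np.cos(y),np.cos(t)*np.sin(y),np.sin(t)]);ex=np.cross(ey,n)
o=get_obs();T=R.from_rotvec(o["orientation"]);p=np.array(o["ee_pos"])
x=np.sin(ang)*ex+np.cos(ang)*ey
G=R.from_matrix(np.c_[x,np.cross(-n,x),-n])
print("t",o["t"],"pos in tool axes now, mm",T.inv().apply(c+h*n-p).round(1),"in goal axes",G.inv().apply(c+h*n-p).round(1),"twist deg",np.degrees((T.inv()*G).as_rotvec()).round(2))
tx=T.as_matrix()[:,0];print("tool x angle on panel",np.degrees(np.arctan2(tx@ex,tx@ey)).round(2),"F in goal axes",G.inv().apply(o["ft_force"]).round(1),"M",G.inv().apply(o["moment"]).round(2),"q",np.round(o["qpos"],2),"w",o["width"],o["grasp_force"])
E
python3 goal.py 100 11
```

```text
t 0.1 pos in tool axes now, mm [ 303.8 -251.5   42.4] in goal axes [ -45.3 -387.4   72. ] twist deg [-9.38 35.01 50.13]
tool x angle on panel -46.52 F in goal axes [ 0.1  0.5 -0.2] M [ 0.05  0.01 -0.03] q [-1.13  0.42  1.63 -0.    1.09 -0.02] w 87.53440656531217 0.0
```

```bash
python3 -m creep '{"delta_pos":[[0.019,-0.0157,0.0026],[0.019,-0.0157,0.0026],[0.019,-0.0157,0.0026],[0.019,-0.0157,0.0026],[0.019,-0.0157,0.0026],[0.019,-0.0157,0.0026],[0.019,-0.0157,0.0026],[0.019,-0.0157,0.0026],[0.019,-0.0157,0.0026],[0.019,-0.0157,0.0026],[0.019,-0.0157,0.0026],[0.019,-0.0157,0.0026],[0.019,-0.0157,0.0026],[0.019,-0.0157,0.0026],[0.019,-0.0157,0.0026],[0.019,-0.0157,0.0026]],"twist":[[0,0,0],[0,0,0],[0,0,0],[0,0,0],[0,0,0],[0,0,0],[0,0,0],[0,0,0],[0,0,0],[0,0,0],[0,0,0],[0,0,0],[0,0,0],[0,0,0],[0,0,0],[0,0,0]]}' 1
python3 -m creep '{"delta_pos":[[0,0,0],[0,0,0],[0,0,0],[0,0,0],[0,0,0],[0,0,0],[0,0,0],[0,0,0],[0,0,0],[0,0,0],[0,0,0],[0,0,0],[0,0,0]],"twist":[[-0.78,2.92,4.18],[-0.78,2.92,4.18],[-0.78,2.92,4.18],[-0.78,2.92,4.18],[-0.78,2.92,4.18],[-0.78,2.92,4.18],[-0.78,2.92,4.18],[-0.78,2.92,4.18],[-0.78,2.92,4.18],[-0.78,2.92,4.18],[-0.78,2.92,4.18],[-0.78,2.92,4.18],[0,0,0]]}'
python3 goal.py 100 11
```

```text
t: 1.43
ee_pos: [439.0, -197.5, 180.8]
orientation: [-3.058, -0.72, 0.001]
ft_force: [0.2, -0.4, -0.3]
width: 87.5
grasp_force: 0.0
t: 2.52
ee_pos: [439.3, -196.5, 180.8]
orientation: [2.938, -0.589, 0.905]
ft_force: [0.1, 0.5, -0.3]
width: 87.7
grasp_force: 0.0
t 2.5167 pos in tool axes now, mm [-0.7  1.8  0.4] in goal axes [-0.6  1.9  0.4] twist deg [-0.77  1.54  2.3 ]
tool x angle on panel 8.69 F in goal axes [-0.3 -0.4  0.2] M [ 0.04 -0.24  0.03] q [-0.57  0.14  2.34  1.1   0.22  0.36] w 87.67285768428717 0.0
```

```bash
python3 -m creep '{"delta_pos":[[-0.0007,0.0018,0.0004],[0,0,0],[0,0,0]],"twist":[[-0.77,1.54,2.3],[0,0,0],[0,0,0]]}'
python3 goal.py 100 11
python3 - <<'E'
from h import *
z=np.load("panel.npz");n=z["n"]
for k in("side","top"):
    p,d=get_image(k); im=rectify(k,p,np.array([493.9,-212.2,98.])+42*n,z["ex"],z["ey"],60,6);cv2.imwrite(f"pics/b_{k}.png",im[:,:,::-1])
cv2.imwrite("pics/b.png",np.hstack([cv2.imread(f"pics/b_{k}.png") for k in("top","side")]))
E
```

```text
t: 2.77
ee_pos: [440.0, -198.5, 180.9]
orientation: [2.912, -0.635, 0.936]
ft_force: [0.0, 0.4, -0.0]
width: 88.0
grasp_force: 0.0
t 2.7667 pos in tool axes now, mm [-2.   0.3 -0.2] in goal axes [-1.9  0.4 -0.2] twist deg [-0.15  0.16  0.65]
tool x angle on panel 10.35 F in goal axes [-0.1 -0.4 -0. ] M [ 0.01 -0.28  0.05] q [-0.56  0.15  2.35  1.26  0.19  0.23] w 87.98255783045984 0.0
```

View pics/b.png

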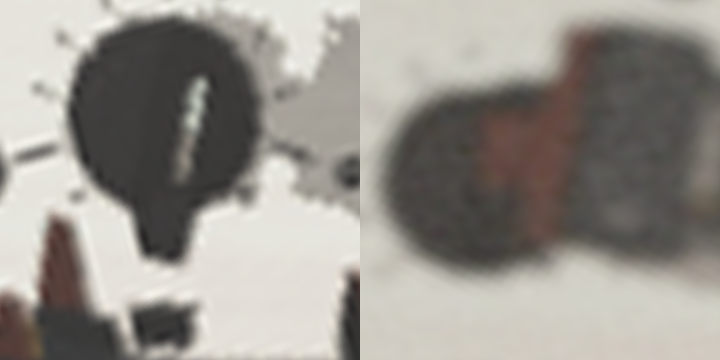

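The panel picture (3 px/mm) shows the white line running from (178,182) to (203,82), so the bar is about 13.5° right of up. It is centred on the predicted axis at (180,180).

```bash
python3 -m creep '{"delta_pos":[[-0.002,0.0004,0],[0,0,0.012],[0,0,0.012],[0,0,0.012],[0,0,0.012],[0,0,0.012],[0,0,0],[0,0,0]],"twist":[[-0.15,0.16,3.1],[0,0,0],[0,0,0],[0,0,0],[0,0,0],[0,0,0],[0,0,0],[0,0,0]]}'
python3 goal.py 16 13.5
```

```text
t: 3.53
ee_pos: [471.9, -206.7, 130.4]
orientation: [2.904, -0.72, 0.944]
ft_force: [0.1, 0.4, -0.2]
width: 87.9
grasp_force: 0.0
t 3.5333 pos in tool axes now, mm [-0.1 -0.1 23.5] in goal axes [-0.1 -0.1 23.5] twist deg [ 0.   -0.01 -0.04]
tool x angle on panel 13.54 F in goal axes [-0.2 -0.3  0.2] M [-0.01 -0.25  0.04] q [-0.53  0.32  2.32  2.09  0.19 -0.53] w 87.92060276650591 0.0
```

The wrist is at q6 = -0.53, and a 119° anticlockwise turn from there would run past its limit. Flipping the tool by half a turn, while still clear of the bar, lets one grasp cover the whole turn.

```bash
python3 -m creep '{"delta_pos":[[0,0,0],[0,0,0],[0,0,0],[0,0,0],[0,0,0],[0,0,0],[0,0,0],[0,0,0],[0,0,0],[0,0,0],[0,0,0],[0,0,0],[0,0,0],[0,0,0],[0,0,0],[0,0,0],[0,0,0],[0,0,0],[0,0,0],[0,0,0]],"twist":[[0,0,7],[0,0,7],[0,0,7],[0,0,7],[0,0,7],[0,0,7],[0,0,7],[0,0,7],[0,0,7],[0,0,7],[0,0,7],[0,0,7],[0,0,7],[0,0,7],[0,0,7],[0,0,7],[0,0,7],[0,0,7],[0,0,7],[0,0,7]]}'
python3 -m creep '{"delta_pos":[[0,0,0],[0,0,0],[0,0,0],[0,0,0],[0,0,0.004],[0,0,0.006],[0,0,0.006],[0,0,0],[0,0,0]],"twist":[[0,0,7],[0,0,7],[0,0,7],[0,0,7],[0,0,0],[0,0,0],[0,0,0],[0,0,0],[0,0,0]]}'
python3 goal.py 16 193.5
```

```text
t: 5.2
ee_pos: [471.7, -206.9, 131.6]
orientation: [-0.263, 2.539, -0.28]
ft_force: [0.1, -0.4, -0.2]
width: 87.6
grasp_force: 0.0
t: 5.95
ee_pos: [480.6, -209.1, 118.1]
orientation: [0.35, 2.508, -0.09]
ft_force: [-0.5, -0.2, -0.1]
width: 87.6
grasp_force: 0.0
t 5.95 pos in tool axes now, mm [0.3 0.3 8.3] in goal axes [0.3 0.2 8.3] twist deg [-0.03  0.08 11.93]
tool x angle on panel -178.43 F in goal axes [ 0.4 -0.4 -0.2] M [-0.04  0.13  0.07] q [-0.53  0.36  2.31  2.24  0.2   2.26] w 87.58115058811204 0.0
```

```bash
python3 -m creep '{"delta_pos":[[0.0003,0.0003,0],[0,0,0],[0,0,0.005],[0,0,0.0043],[0,0,0]],"twist":[[0,0,6],[0,0,5.9],[0,0,0],[0,0,0],[0,0,0]]}'
python3 goal.py 15 193.5
python3 -m creep '{"delta_pos":[[0,0,0],[0,0,0],[0,0,0],[0,0,0],[0,0,0],[0,0,0],[0,0,0],[0,0,0],[0,0,0],[0,0,0]],"twist":[[0,0,0],[0,0,0],[0,0,0],[0,0,0],[0,0,0],[0,0,0],[0,0,0],[0,0,0],[0,0,0],[0,0,0]]}' 0
python3 goal.py 15 193.5
```

```text
t: 6.37
ee_pos: [485.7, -210.1, 110.1]
orientation: [0.607, 2.455, -0.007]
ft_force: [0.4, -0.3, 0.5]
width: 87.6
grasp_force: 0.0
t 6.3667 pos in tool axes now, mm [ 0.1 -0.  -0.3] in goal axes [ 0.1  0.  -0.3] twist deg [-0.03  0.09  0.03]
tool x angle on panel -166.53 F in goal axes [-0.7 -0.  -0.2] M [0.03 0.18 0.04] q [-0.52  0.39  2.3   2.32  0.21  2.39] w 87.5633702014094 0.0
t: 7.2
ee_pos: [485.6, -210.1, 109.7]
orientation: [0.608, 2.456, -0.007]
ft_force: [-0.3, 1.1, 0.2]
width: 24.9
grasp_force: 0.0
t 7.2 pos in tool axes now, mm [-0.2  0.1 -0.5] in goal axes [-0.2  0.1 -0.5] twist deg [-0.05  0.07  0.  ]
tool x angle on panel -166.5 F in goal axes [ 0.6  0.9 -0.5] M [-0.01  0.09  0.  ] q [-0.52  0.39  2.3   2.32  0.21  2.39] w 24.9304690258211 0.0
```

```bash
python3 -m creep '{"delta_pos":[[0,0,0],[0,0,0],[0,0,0],[0,0,0.001],[0,0,0.001],[0,0,0]],"twist":[[0,0,0],[0,0,0],[0,0,0],[0,0,0],[0,0,0],[0,0,0]]}'
python3 goal.py 15 193.5
```

```text
t: 7.7
ee_pos: [486.1, -210.1, 109.2]
orientation: [0.607, 2.454, -0.007]
ft_force: [-14.5, 4.4, 23.3]
width: 16.0
grasp_force: 30.1
t 7.7 pos in tool axes now, mm [-0.2 -0.1 -1.2] in goal axes [-0.2 -0.1 -1.2] twist deg [-0.03  0.17  0.05]
tool x angle on panel -166.55 F in goal axes [ -0.8   0.9 -27.8] M [ 0.18 -0.12 -0.41] q [-0.52  0.39  2.3   2.34  0.21  2.38] w 15.964443675032168 30.07972240447998
```

The grip has hold of the 16 mm bar, with 28 N of downward push. I'll ease that to about 14 N and turn.

```bash
python3 -m creep '{"delta_pos":[[0,0,-0.0006],[0,0,0],[0,0,0],[0,0,0],[0,0,0],[0,0,0],[0,0,0],[0,0,0],[0,0,0]],"twist":[[0,0,0],[0,0,-3],[0,0,-3],[0,0,-3],[0,0,-3],[0,0,-3],[0,0,-3],[0,0,-3],[0,0,0]]}'
python3 goal.py 13.8 193.5
```

```text
t: 8.45
ee_pos: [487.2, -210.6, 109.5]
orientation: [0.149, 2.53, -0.154]
ft_force: [-2.0, -0.5, 6.9]
width: 16.0
grasp_force: 30.1
t 8.45 pos in tool axes now, mm [ 0.9  0.2 -0.4] in goal axes [ 0.9 -0.1 -0.4] twist deg [-0.05  0.21 21.06]
tool x angle on panel 172.44 F in goal axes [-2.6 -0.3 -6.7] M [-0.5  -0.07  0.47] q [-0.52  0.39  2.3   2.33  0.21  2.01] w 15.996110172656401 30.07682293653488
```

```bash
python3 -m creep '{"delta_pos":[[0,0,0.0004],[0,0,0],[0,0,0],[0,0,0],[0,0,0],[0,0,0],[0,0,0],[0,0,0],[0,0,0],[0,0,0],[0,0,0],[0,0,0]],"twist":[[0,0,0],[0,0,-3],[0,0,-3],[0,0,-3],[0,0,-3],[0,0,-3],[0,0,-3],[0,0,-3],[0,0,-3],[0,0,-3],[0,0,-3],[0,0,0]]}'
python3 goal.py 13.8 193.5
```

```text
t: 9.45
ee_pos: [487.5, -211.0, 109.5]
orientation: [-0.516, 2.513, -0.358]
ft_force: [-4.1, -1.1, 11.0]
width: 15.9
grasp_force: 30.1
t 9.45 pos in tool axes now, mm [ 0.8  1.1 -0.7] in goal axes [ 1.3  0.1 -0.7] twist deg [-0.14  0.22 51.04]
tool x angle on panel 142.46 F in goal axes [ -3.7  -1.3 -11.2] M [-0.24 -0.18  0.51] q [-0.52  0.39  2.3   2.34  0.21  1.49] w 15.926203710162488 30.094696283340454
```

```bash
python3 -m creep '{"delta_pos":[[0,0,0],[0,0,0],[0,0,0],[0,0,0],[0,0,0],[0,0,0],[0,0,0],[0,0,0],[0,0,0],[0,0,0],[0,0,0]],"twist":[[0,0,-3],[0,0,-3],[0,0,-3],[0,0,-3],[0,0,-3],[0,0,-3],[0,0,-3],[0,0,-3],[0,0,-3],[0,0,-3],[0,0,0]]}'
python3 goal.py 13.8 193.5
python3 -m creep '{"delta_pos":[[0,0,0],[0,0,0],[0,0,0],[0,0,0],[0,0,0],[0,0,0],[0,0,0],[0,0,0],[0,0,0],[0,0,0],[0,0,0],[0,0,0],[0,0,0]],"twist":[[0,0,-3],[0,0,-3],[0,0,-3],[0,0,-3],[0,0,-3],[0,0,-3],[0,0,-3],[0,0,-3],[0,0,-3],[0,0,-3],[0,0,-3],[0,0,0],[0,0,0]]}'
python3 goal.py 13.8 72
python3 - <<'E'
from h import *
z=np.load("panel.npz");n=z["n"]
for k,h in(("top",0),("top",42),("side",0)):
    p,d=get_image(k); im=rectify(k,p,np.array([493.9,-212.2,98.])+h*n,z["ex"],z["ey"],[100,60][h>0],[3.9,6.5][h>0]);cv2.imwrite(f"pics/c_{k}{h}.png",cv2.resize(im[:,:,::-1],(266,266)))
cv2.imwrite("pics/c.png",np.hstack([cv2.imread(f"pics/c_{k}.png") for k in("top0","top42","side0")]))
E
```

```text
t: 10.37
ee_pos: [487.5, -211.1, 109.5]
orientation: [-1.175, 2.347, -0.548]
ft_force: [-4.1, -1.8, 10.2]
width: 16.2
grasp_force: 30.1
t 10.3667 pos in tool axes now, mm [ 0.1  1.4 -0.7] in goal axes [ 1.4  0.2 -0.7] twist deg [-0.22  0.19 81.04]
tool x angle on panel 112.46 F in goal axes [ -3.5  -2.  -10.4] M [-0.17 -0.27  0.48] q [-0.52  0.39  2.3   2.34  0.21  0.96] w 16.18498560799479 30.06168007850647
t: 11.45
ee_pos: [487.7, -211.2, 109.6]
orientation: [-1.855, 1.987, -0.729]
ft_force: [-3.6, -2.2, 10.6]
width: 15.9
grasp_force: 30.0
t 11.45 pos in tool axes now, mm [-0.8  1.4 -0.7] in goal axes [-1.   1.3 -0.7] twist deg [-0.23 -0.16 -7.59]
tool x angle on panel 79.6 F in goal axes [  4.   -2.6 -10.4] M [0.34 0.16 0.44] q [-0.52  0.39  2.3   2.34  0.21  0.39] w 15.872010382765051 30.001018345355988
```

View pics/c.png

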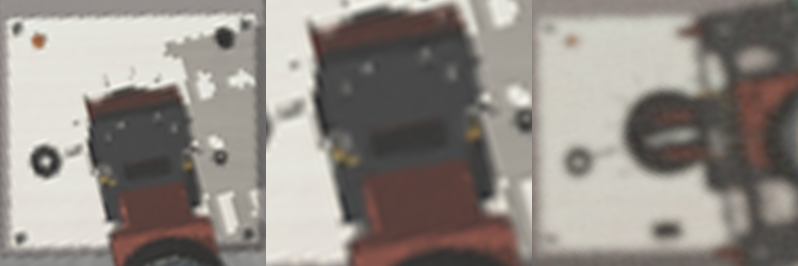

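The panel view shows the box unmoved, with the large mark still at (-66,-20.5) mm. From the side, the pointer line is close to the large mark. Finishing the last 7.6°, then measuring.

```bash
python3 -m creep '{"delta_pos":[[0,0,0],[0,0,0],[0,0,0],[0,0,0]],"twist":[[0,0,-3],[0,0,-3],[0,0,-1.5],[0,0,0]]}'
python3 goal.py 13.8 72
cat > look.py <<'E'
import sys
from h import *
z=np.load("panel.npz");n=z["n"]
a=[]
for k in("side","top"):
    p,d=get_image(k)
    for h,w in((0,85),(42,50)):
        im=rectify(k,p,np.array([493.9,-212.2,98.])+h*n,z["ex"],z["ey"],w,300/w)[:,:,::-1].copy()
        a.append(im)
        if h:
            yy,xx=np.mgrid[:300,:300];X=(xx-149.5)/3;Y=-(yy-149.5)/3
            g=im.astype(float).mean(2); np.save(f"g_{k}.npy",g)
cv2.imwrite(sys.argv[1],np.vstack([np.hstack(a[:2]),np.hstack(a[2:])]))
E
python3 look.py pics/d.png
```

```text
t: 11.93
ee_pos: [487.8, -211.2, 109.7]
orientation: [-2.001, 1.878, -0.765]
ft_force: [-4.1, -1.4, 11.4]
width: 16.0
grasp_force: 30.1
t 11.9333 pos in tool axes now, mm [-1.   1.4 -0.7] in goal axes [-1.   1.4 -0.7] twist deg [-0.24 -0.17 -0.04]
tool x angle on panel 72.04 F in goal axes [  3.4  -2.7 -11.4] M [0.35 0.12 0.53] q [-0.52  0.39  2.3   2.34  0.21  0.26] w 16.00769767373114 30.05121409893036
```

View pics/d.png

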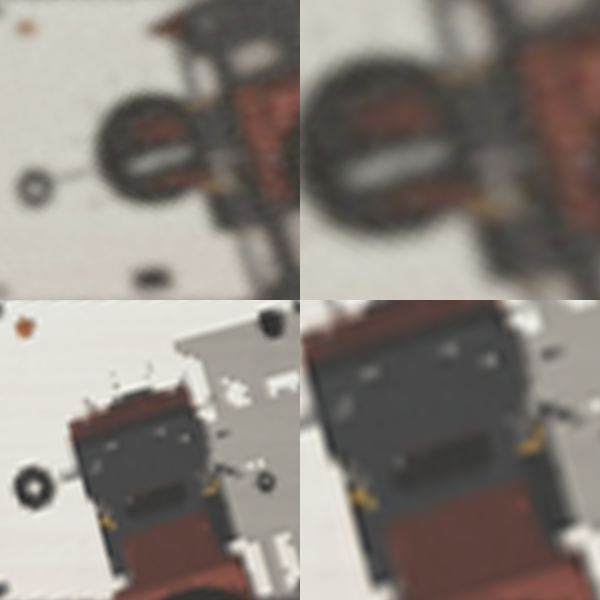

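The side panel view shows the white line from (450,150) to (348,181), 17° below horizontal towards the large mark. The target is 18°. Releasing and backing out along the axis.

```bash
python3 -m creep '{"delta_pos":[[0,0,0],[0,0,0],[0,0,0],[0,0,0],[0,0,-0.003],[0,0,-0.008],[0,0,-0.016],[0,0,-0.02],[0,0,-0.02],[0,0,-0.02],[0,0,-0.02],[0,0,-0.02],[0,0,-0.02],[0,0,-0.02],[0,0,-0.02],[0,0,-0.02],[0,0,-0.02],[0,0,-0.02],[0,0,0]],"twist":[[0,0,0],[0,0,0],[0,0,0],[0,0,0],[0,0,0],[0,0,0],[0,0,0],[0,0,0],[0,0,0],[0,0,0],[0,0,0],[0,0,0],[0,0,0],[0,0,0],[0,0,0],[0,0,0],[0,0,0],[0,0,0],[0,0,0]]}' 0.6
python3 - <<'E'
import h
o=h.get_obs();print(o["ee_pos"],o["width"],o["ft_force"])
E
python3 look.py pics/e.png
```

```text
t: 13.62
ee_pos: [367.2, -179.2, 288.3]
orientation: [-2.0, 1.871, -0.766]
ft_force: [0.8, -0.5, 1.3]
width: 52.9
grasp_force: 0.0
[ 367.20427363 -179.20483715  288.34552834] 52.87609468093591 [ 0.7914319  -0.47897707  1.25642296]
```

View pics/e.png

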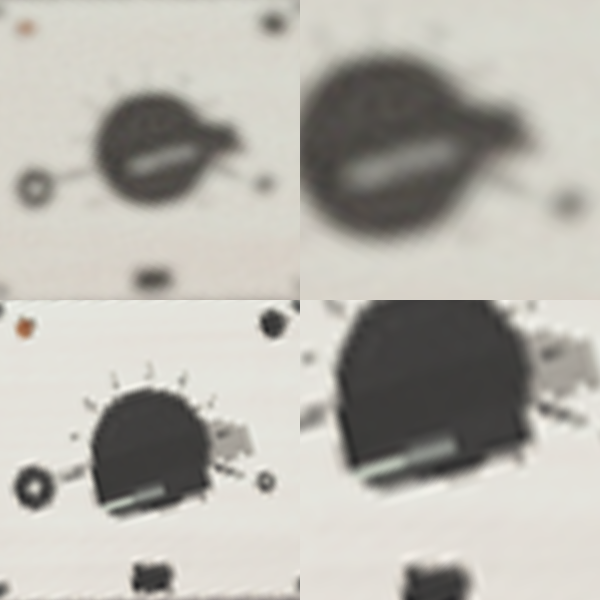

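```bash
cat > fin.py <<'E'
from h import *
z=np.load("panel.npz");n=z["n"];c=np.array([493.9,-212.2,98.])
def cen(im,x,y,r,w,s):
    yy,xx=np.mgrid[:im.shape[0],:im.shape[1]];X=(xx+.5)/s-w;Y=w-(yy+.5)/s
    m=(X-x)**2+(Y-y)**2<r*r;v=np.clip(150-im,0,None)*m
    return np.array([(v*X).sum(),(v*Y).sum()])/v.sum()
for k in("top","side"):
    for tag in("start","now"):
        p=np.load(k+"0.npz")["p"] if tag=="start" else get_image(k)[0]
        r=lambda h:rectify(k,p,c+h*n,z["ex"],z["ey"],85,8).astype(float).mean(2)
        im=r(0);s=im.shape[0]/170
        L=cen(im,-65.6,-21.3,16,85,s);S=cen(im,65.6,-21.3,9,85,s);D=S-L
        im=r(42);yy,xx=np.mgrid[:im.shape[0],:im.shape[0]];X=(xx+.5)/s-85;Y=85-(yy+.5)/s
        a=np.radians(13.5 if tag=="start" else -108);u=np.array([np.sin(a),np.cos(a)])
        al=X*u[0]+Y*u[1];pe=X*u[1]-Y*u[0];m=(al>6 if tag=="start" else al>2)&(al<(26))&(abs(pe)<6)&(im>95)
        q=np.c_[X[m],Y[m]].astype(np.float32);l=cv2.fitLine(q,cv2.DIST_HUBER,0,.01,.01).ravel();l[:2]*=np.sign(l[:2]@u)
        box=np.arctan2(D[1],D[0]);ang=np.arctan2(l[0],l[1])
        print(k,tag,L.round(1),S.round(1),"box rot ccw deg",np.degrees(box).round(2),"pointer deg",np.degrees(ang).round(1),"dial",(2.356+ang+box).round(3),m.sum(),l[2:].round(1))
E
python3 fin.py
```

```text
top start [-65.6 -21.7] [ 65.7 -22.6] box rot ccw deg -0.37 pointer deg 13.3 dial 2.581 1982 [ 3.2 15.7]
top now [-65.7 -21.7] [ 65.4 -18.7] box rot ccw deg 1.29 pointer deg -112.5 dial 0.415 2560 [-13.7  -3.4]
side start [-65.2 -22.4] [ 66.6 -22.5] box rot ccw deg -0.07 pointer deg 11.4 dial 2.554 3695 [ 3.9 15.6]
side now [-65.4 -21.3] [ 65.  -19.5] box rot ccw deg 0.82 pointer deg -106.9 dial 0.504 4063 [-13.5  -3.7]
```

The pointer reads about 0.49 relative to the box (target 0.471), about 1° off and well within the mark. The box shifted only about 2 mm and 1°. The arm is clear, so I'm handing in.

```bash
python3 -c "
from workcell import *
print(close_job())"
```

```text
the job is handed in; nothing more can be done
None
```

The large wheel is on the driven spindle, so I set the knob to the large-disc mark: it reads about 0.49 rad against 0.471, roughly 1° off. The control box shifted about 2 mm and 1° as the knob turned; the knob is released, the arm is clear, and the job was handed in at about 14 s.

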